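# Free the ratchet pawl and lower the pastry cover

### The job

Close up the pastry stand for the night: first push the muffin tray fully home on the stand's board. Then take the orange-handled steel rod and flick it up under the yellow tail of the ratchet pawl so that the pawl throws right over and stays free (only the rod may touch the pawl, never the gripper or arm). Then press the clear cover gently all the way down onto the board without letting it slam, leave the rod lying on the counter, and do not disturb the bottle, cup, jar or spoon.

Things in the scene. Friction and masses are not known exactly. Their poses are not given: they have to be found in the camera images.
- lift: The pastry stand, fixed: a brown board 12 mm thick and an upright dark toothed column, 20 mm square, 278 mm high with its red cap. Origin: on the counter under the column's axis; x points away from the robot's side, y left to the pawl's side, z up. The board spans x -75 to 75, y -190 to 75 mm. Cover and tray are centred at y = -115 mm.
- cover (a joint): Height (m) of the red carriage with its clear box cover (130 x 130 x 75 mm) above the closed position; 0 = down on the board, starts at 0.10 to 0.135. It slides on the column, weighs 0.4 to 0.6 kg and stays where left by friction: with the pawl free a push of 3 to 7 N lowers it; with the pawl engaged the teeth stop it within 12 mm.
- cover_knob (a point): Centre of the flat top of the cover's round dark wooden knob, 34 mm in diameter and 24 mm high, on the red arm over the cover's centre. Moves with the cover; 120 mm above the counter when closed, and 115 mm to the stand's -y side of the column, which stands taller: keep the hand's slim side towards the column.
- pawl (a joint): Pawl angle (rad) about its hinge, which lies along the stand's x. 0 to 0.2 = engaged, the yellow tail sticking out about level to the stand's +y; grows as the tail is lifted; pi/2 = tail upright. Short of upright it falls back in; past about 1.7 its weight carries it over to a stop at 2.1, where it stays free. Lifting takes under 3 N.
- pawl_pivot (a point): Point on the pawl's hinge axis in the plane where its tail swings, 30 mm to -x and 22 mm to +y of the column's axis (stand's axes), 100 mm above the counter plus the cover's height. The tail is a bar of 8 mm diameter from here, bare from 4 to 39 mm out, then a 22 mm ball centred 50 mm out. The red carriage cheek starts 13 mm to +x and ends 10 mm above and 8 mm to +y of here.
- pawl_ball (a point): Centre of the yellow ball at the end of the pawl's tail.
- tray (a joint): How far (m) the muffin tray is pulled out towards the stand's -x; 0 = home; starts at 0.03 to 0.06. Stiff runner, about 2 N.
- tray_handle (a point): Centre of the front (-x) face of the tray's upright dark wooden handle plate: 50 mm wide along the stand's y, 12 mm thick, from 14 to 58 mm above the counter; this point is 40 mm up. When home it is 126 mm to the stand's -x side of the column, 61 mm in front of the cover.
- flick_rod: The tool, lying on the counter: orange handle 100 x 14 mm, 20 mm high, and an 8 mm steel rod going on 100 mm from one end. Origin: centre of the handle's underside; x runs along it to the steel tip, z up; the rod's axis is 10 mm up. About 90 g, balanced 26 mm ahead of the origin. It and the spoon swap places; the tip points away from the robot within 0.4 rad of the world's x.
- rod_tip (a point): Centre of the steel tip's end face, 150 mm from the handle's centre.
- spoon: Bystander: a 200 mm metal spoon lying on the counter. Leave alone.
- spray_bottle: Bystander: clear spray bottle, 60 mm in diameter, 191 mm high, standing beyond the pawl on the stand's +y side, 130 to 165 mm to the side of the column. Origin: centre of its underside. Leave alone.
- takeaway_cup: Bystander: paper cup with brown sleeve and white lid, up to 80 mm in diameter, 107 mm high, standing in front of the pawl side of the stand. Origin: centre of its underside. Leave alone.
- jar: Bystander: amber jar, 64 mm in diameter, 85 mm high, standing left of the stand, between the bottle and the cup. Origin: centre of its underside. Leave alone.
There are look-alikes about, which are no part of the job. There is more than one size of the flick_rod; the one meant has the size given above.

How it is judged:
By the outcome, as a careful person would: the job done as asked, in the order asked, and still so for the second after the job is handed in, with the robot touching nothing.
It also fails if it takes over 72 s, if anything falls off the work surface, if the arm or the gripper's body presses on something with over 40 N, if the wrist force passes 120 N, or if a joint passes its speed limit or range.

### The arm

A 6-joint arm with a two-finger parallel gripper is mounted at the origin on the work surface. World frame = base frame: x ahead of the robot, y to its left, z up, the work surface at z = 0. Lengths are in m, angles in rad, forces in N, time in s.
With the tool pointing down it reaches from about 0.375 to 0.9 m from the base axis. Payload 3.1 kg.
Tool frame: the origin (TCP) lies at the centre of the arm's flange, where the gripper is bolted on; the fingertips stand 173 mm ahead of it and the grasp point (between the pads) lies 155 mm ahead of it; z points along the fingers, y is the line along which they close (so a half turn about z gives the same grasp; the last joint's range is limited). The gripper opens to 85 mm and grips with 20 to 120 N. Pads are 22 mm wide; open, the fingers measure 114 mm over their backs; the gripper's body (76 mm by 85 mm) begins 54 mm behind the grasp point. The pads swing forward as they close: fully open they stand 13 mm farther back than shut.
Start: joints at [1.083, 0.527, 1.433, -0, 1.181, -0.178], TCP at [0.19, 0.595, 0.405] pointing down, gripper open.
Joint ranges: [-3.08, 3.08], [-0.75, 2.2], [0.22, 2.44], [-1.43, 4.57], [0, 2.65], [-2.85, 2.85]. Speed limits (rad/s): [2.79, 2.79, 3.14, 3.14, 3.14, 3.14].

### API

Orientations are given as a unit quaternion [x, y, z, w].
In Python, from station import * gives the robot as it stands.
- The arm moves only by the shell command python3 -m jog 'ROWS' [OPENING] [FORCE]. ROWS is a JSON object of lists of equal length, an entry for each row: "linear": the shift along the world's x, y, z in mm, a list of three; "turn": the turn about the world's z in units of 5 degrees (1.0 is 5 degrees). A call has 1 to 12 rows; each row shifts and turns the commanded pose from where the row before left it; what a row does not reach is not made up. A row lasts 1/8 s, in which the tool goes at most 62.5 mm and 10.7 degrees, less where a joint would pass 70% of its speed; a pose out of reach is approached as far as the arm can. A call is refused whole if a number of a shift passes 62.5 or a number of a turn 1, either way. A call with a gripper value outside its range is refused whole. OPENING is the opening, from 0 (shut) to 1 (fully open), set as the call begins (- or left out, the last holds). The fingers move at their own pace and stop on an object; FORCE is the grip in N (left out, the last holds). Time passes only in rows, so rows that do not move let the fingers close. It gives the time, the measured TCP pose, the force, the opening and the grip force at its end, in the units of the state.
- sense(): the state, without advancing time (a new reading comes with each control period).
- snapshot(name): name is "side" or "top"; returns the picture (384x512x3 uint8, red, green, blue); there is no depth.
- get_calibration(name): a dict with "fx", "fy", "cx", "cy" (pixels), "world_to_cam" (4x4, takes a point from world to camera coordinates). Camera axes: x right, y down, z forward; pixel columns grow to the right and rows downward; lengths in m; the calibration is good to about 2 mm. A picture is of the moment at which its call begins. get_calibration takes no time and is no camera call.
- sign_off(): hands the job in; it is judged then, once.
The state is a dict: "t": time; "q": joint angles; "qd": joint speeds; "tau": joint torques, N m; "tcp_pos": TCP position; "tool_rot": TCP orientation; "force": force on the tool from outside, world axes, zero at the start; "ft_torque": the same for the moment, N m; "finger_gap": opening from 0.0 (shut) to 1.0 (fully open); "gripper_force": force on a finger pad.
Only numpy, scipy, OpenCV 4.12 (cv2) and the standard library are available. Lean on these libraries where they do the work, as an engineer would, in place of code of your own. Each camera call takes 0.05 s, during which the arm holds its last target. There are 200 camera calls.

## Working session

There is one attempt and no reset: what is moved stays moved. The work goes in short steps, Python scripts to look and compute and a shell command to move; the robot and the scene stay as the last step left them, time stands still between calls to the robot, and variables do not carry over. Pictures are saved under pics/ and viewed, at most 10 in all, crops included, and the job is handed in when it is done.

```bash
ls; mkdir -p pics; python3 - <<'E'
from station import *
import cv2,numpy as np
for n in("side","top"):
    im=snapshot(n); cv2.imwrite(f"pics/{n}0.png",cv2.resize(im[:,:,::-1],(800,600),interpolation=cv2.INTER_CUBIC))
    c=get_calibration(n); print(n,c["fx"],c["fy"],c["cx"],c["cy"]); print(np.round(c["world_to_cam"],4))
s=sense(); print(s["t"],s["tcp_pos"],s["tool_rot"])
E
```

```text
pics
side 443.28087403921757 443.28087403921757 255.8102721079816 186.41465294887686
[[ 0.9352 -0.3541 -0.0049 -0.4567]
 [-0.2508 -0.6524 -0.7151  0.2486]
 [ 0.25    0.67   -0.699   1.2576]
 [ 0.      0.      0.      1.    ]]
top 482.7029246151316 482.7029246151316 257.1453668315391 190.27830534058035
[[ 2.660e-02 -9.996e-01  8.000e-04  7.500e-02]
 [-9.952e-01 -2.660e-02 -9.470e-02  5.457e-01]
 [ 9.470e-02  1.800e-03 -9.955e-01  1.382e+00]
 [ 0.000e+00  0.000e+00  0.000e+00  1.000e+00]]
0.1 [0.18976949 0.59515995 0.40381443] [ 1.53767323e-01  9.88106577e-01 -9.50284734e-04 -3.16228226e-04]
```

View pics/side0.png

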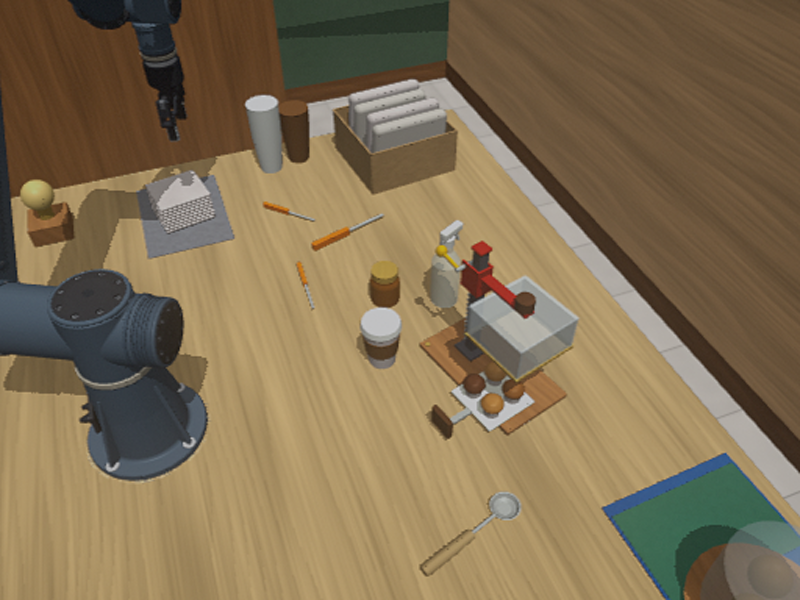

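View pics/top0.png

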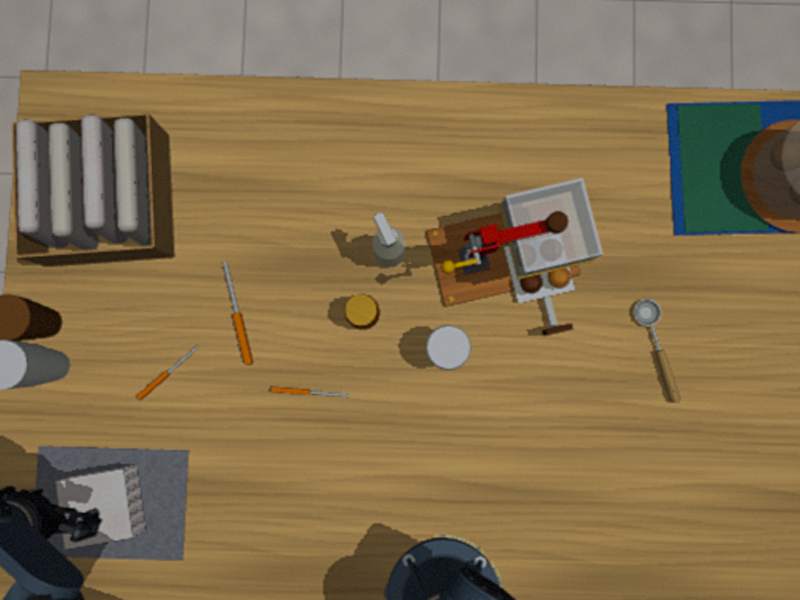

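The side view shows the stand at (500,350), with the cover raised. The top view has the stand at (500,250), the cup at (448,347), the jar at (362,311), the bottle at (388,245) and the spoon at (657,350).

There are three orange rods in the top view:
- **Large:** (225,263)-(250,363), about 103 px, which is about 195 mm
- **Small:** at (168,372), about 80 px
- **Small:** at (310,392), about 78 px

The large one fits the 200 mm length. Its tip points away from the robot, within 0.4 rad of x. Next I'll enlarge crops of it and the stand.

```bash
cat > h.py <<'E'
from station import *
import numpy as np,cv2
C={n:get_calibration(n) for n in("side","top")}
def ray(n,u,v):
    c=C[n];M=np.array(c["world_to_cam"]);R=M[:3,:3];o=-R.T@M[:3,3]
    d=R.T@np.array([(u-c["cx"])/c["fx"],(v-c["cy"])/c["fy"],1]);return o,d
def atz(n,u,v,z):
    o,d=ray(n,u,v);return o+d*(z-o[2])/d[2]
def tri(a,b):
    (o,d),(p,e)=ray("top",*a),ray("side",*b)
    s=np.linalg.lstsq(np.c_[d,-e],p-o,rcond=None)[0]
    x,y=o+s[0]*d,p+s[1]*e;return (x+y)/2,np.linalg.norm(x-y)
def proj(n,P):
    c=C[n];M=np.array(c["world_to_cam"]);q=M[:3,:3]@np.asarray(P)+M[:3,3];return c["fx"]*q[0]/q[2]+c["cx"],c["fy"]*q[1]/q[2]+c["cy"]
def crop(im,x,y,w,h,k): return cv2.resize(im[y:y+h,x:x+w,::-1],None,fx=k,fy=k,interpolation=cv2.INTER_CUBIC)
E
python3 - <<'E'
from h import *
t=snapshot("top");s=snapshot("side")
a=crop(t,265,105,130,120,6);b=crop(s,260,130,130,160,5)[:, :]
cv2.imwrite("pics/a.png",crop(t,265,110,130,110,6)[:600])
cv2.imwrite("pics/b.png",crop(s,262,134,120,110,5.4))
r=np.zeros((600,800,3),np.uint8); x=crop(t,130,160,60,80,7);r[:560,:420]=x
x=crop(s,190,130,60,40,6);r[:240,420:780]=x
cv2.imwrite("pics/c.png",r)
E
```

```text
(no output)
```

View pics/a.png

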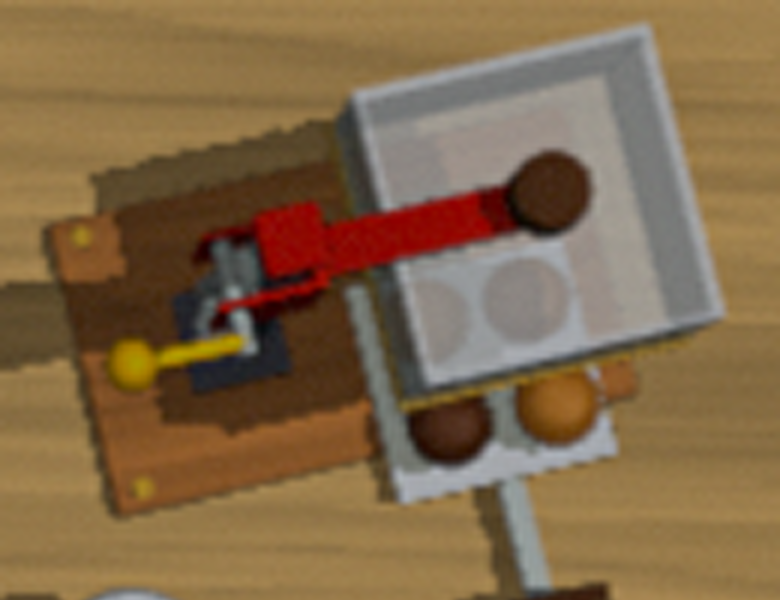

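View pics/b.png

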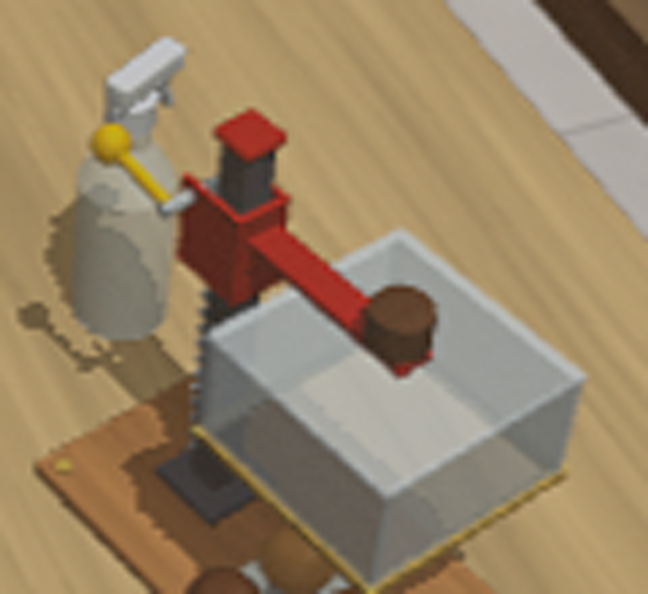

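View pics/c.png

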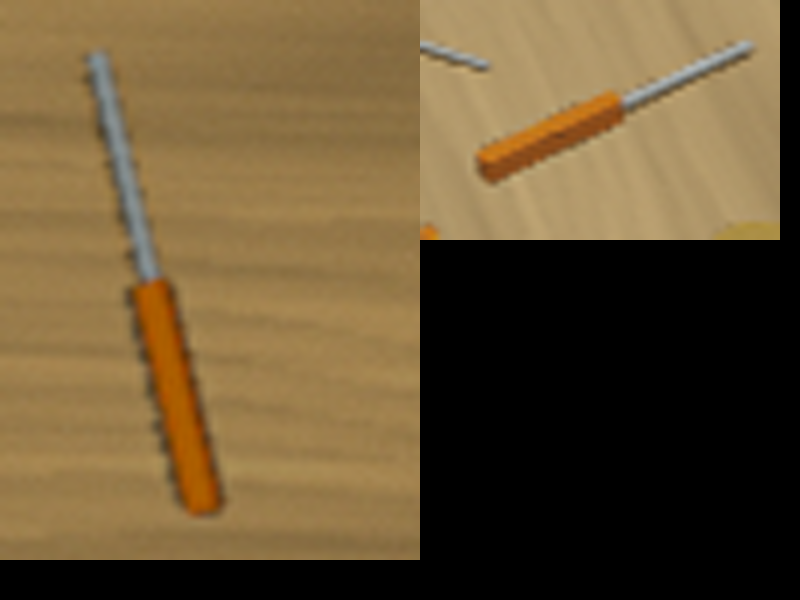

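Crop c confirms the large rod: tip at (97,55), handle from (152,283) to (203,510), so the handle and the steel are about equal in length. Crop a shows the knob at (551,190), the ball at (133,364), the cap at (292,240) and the board corners at (48,232) and (118,515). Crop b shows the cap at (251,136), the knob at (401,310) and the ball at (111,144).

```bash
cat > m.py <<'E'
from h import *
f=lambda p,o,k:(o[0]+(p[0]+.5)/k-.5,o[1]+(p[1]+.5)/k-.5)
A=lambda *p:f(p,(265,110),6);B=lambda *p:f(p,(262,134),5.4);D=lambda *p:f(p,(130,160),7);T=lambda *p:f(p,(0,0),1.5625)
np.set_printoptions(precision=4,suppress=True)
if __name__=="__main__":
    for n,a,b in(("cap",A(292,240),B(251,136)),("knob",A(551,190),B(401,310)),("ball",A(133,364),B(111,144))): print(n,*tri(a,b))
    bl=atz("top",*A(48,232),.012);fl=atz("top",*A(118,515),.012);print("corners",bl,fl,np.linalg.norm(bl-fl))
    X=(bl-fl)[:2];X/=np.linalg.norm(X);Y=np.array([-X[1],X[0]]);print("yaw",np.arctan2(X[1],X[0]),"col from corners",(bl+fl)[:2]/2-.075*Y)
    print("cap at .278",atz("top",*A(292,240),.278),"knobyaw dir",)
    tip=atz("top",*D(97,55),.012);e=atz("top",*D(203,510),.015);h=atz("top",*D(152,283),.02)
    print("rod",tip,e,h,np.linalg.norm(tip-e),np.linalg.norm(h-e),np.arctan2(*(tip-e)[1::-1]))
    print("cup",atz("top",*T(448,347),.107),"jar",atz("top",*T(362,311),.085),"bottle shoulder",atz("top",*T(388,247),.13))
    print("handle top",atz("top",*T(545,331),.058),atz("top",*T(572,326),.058))
E
python3 m.py
```

```text
cap [ 0.623  -0.0442  0.2734] 0.0008361606616824657
knob [ 0.6522 -0.1546  0.2434] 0.0005608869943313082
ball [0.5756 0.0168 0.2336] 0.0005946604654805962
corners [0.6715 0.0471 0.012 ] [0.5318 0.0094 0.012 ] 0.14461734416074354
yaw 0.26327217078652954 col from corners [ 0.6212 -0.0442]
cap at .278 [ 0.6217 -0.0435  0.278 ] knobyaw dir
rod [0.6038 0.4277 0.012 ] [0.4136 0.3735 0.015 ] [0.5073 0.3981 0.02  ] 0.1978109702233773 0.09707174775490791 0.27750063737748726
cup [0.4513 0.0068 0.107 ] jar [0.512  0.1603 0.085 ] bottle shoulder [0.6213 0.1162 0.13  ]
handle top [ 0.4865 -0.1717  0.058 ] [ 0.4969 -0.2207  0.058 ]
```

Measured results:
- **Column:** (0.622, -0.044), stand yaw 0.263.
- **Cover:** height about 0.123, with the knob at z = 0.243.
- **Pawl:** pivot at (0.5875, -0.031, 0.223). The ball was measured within 1 mm of where it should be, and the pawl angle is about 0.2.
- **Tray:** out about 47 mm.
- **Rod:** 198 mm long against 200 mm given, yaw 0.278.

I'll push the tray first.

```bash
python3 -m jog '{"linear":[[52,-40,0],[52,-40,0],[52,-40,0],[52,-40,0],[52,-40,0],[0,-60,0],[0,-60,0],[0,-60,0],[0,-60,0],[0,-60,0],[0,-60,0],[0,-60,0]],"turn":[0.547,0.547,0.547,0.547,0.547,0.547,0.547,0.547,0.547,0.547,0.547,0.547]}' 0 40 && python3 -m jog '{"linear":[[0,-61,0],[0,-61,0],[0,-62,0],[0,0,-40],[0,0,-40],[0,0,-40],[0,0,-40],[0,0,-40],[0,0,0]],"turn":[0,0,0,0,0,0,0,0,0]}'
```

```text
t: 1.7
tcp_pos: [0.4373, -0.017, 0.4049]
tool_rot: [-0.132, 0.991, -0.0, 0.0]
force: [0.1, -0.0, 0.0]
finger_gap: -0.0
gripper_force: 0.0
t: 2.82
tcp_pos: [0.4369, -0.1986, 0.2024]
tool_rot: [-0.132, 0.991, 0.002, -0.002]
force: [-0.2, 0.4, 0.4]
finger_gap: -0.001
gripper_force: 0.0
```

```bash
python3 -m jog '{"linear":[[3.6,-13.5,0],[9.66,2.6,0],[9.66,2.6,0],[9.66,2.6,0],[4.83,1.3,0],[4.83,1.3,0],[4.83,1.3,0],[4.83,1.3,0],[4.83,1.3,0],[4.83,1.3,0],[4.83,1.3,0],[4.83,1.3,0]],"turn":[0,0,0,0,0,0,0,0,0,0,0,0]}' ; python3 -m jog '{"linear":[[2.9,0.78,0],[2.9,0.78,0],[0,0,0]],"turn":[0,0,0]}'
```

```text
t: 4.32
tcp_pos: [0.509, -0.1941, 0.2046]
tool_rot: [-0.132, 0.991, 0.0, -0.0]
force: [-2.0, -0.5, 1.3]
finger_gap: -0.001
gripper_force: 1.1
t: 4.7
tcp_pos: [0.515, -0.1928, 0.2046]
tool_rot: [-0.132, 0.991, -0.0, 0.0]
force: [-0.6, 0.3, -0.4]
finger_gap: 0.001
gripper_force: 0.4
```

```bash
python3 -m jog '{"linear":[[1.93,0.52,0],[1.93,0.52,0],[0,0,0]],"turn":[0,0,0]}' |grep -E "tcp|force"; python3 -m jog '{"linear":[[1.93,0.52,0],[0,0,0]],"turn":[0,0]}'|grep -E "tcp|force"; python3 -m jog '{"linear":[[1.93,0.52,0],[0,0,0]],"turn":[0,0]}'|grep -E "tcp|force"
```

```text
tcp_pos: [0.5187, -0.1919, 0.2047]
force: [-1.9, 0.2, -1.5]
gripper_force: 0.6
tcp_pos: [0.5202, -0.1915, 0.2047]
force: [-3.3, -2.4, 0.2]
gripper_force: 2.1
tcp_pos: [0.5208, -0.1914, 0.2047]
force: [-9.0, -6.0, 2.2]
gripper_force: 5.2
```

The tray is home: it stalled at 10 N, at the expected position. Next I'll back off and go to the rod.

```bash
python3 -m jog '{"linear":[[0.97,0.26,0],[0,0,0],[-20,-5,0],[-20,-5,0],[0,0,50],[0,0,50],[0,0,50],[0,0,50],[0,59.5,0],[0,59.5,0],[0,59.5,0],[0,59.5,0]],"turn":[0,0,0,0,0,0,0,0,0,0,0,0]}'|grep -E "t:|tcp|force"; python3 -m jog '{"linear":[[0,59.5,0],[0,59.5,0],[0,59.5,0],[0,59.5,0],[0,59.5,0],[0,59.5,0],[0,0,-50],[0,0,-50],[0,0,0]],"turn":[0,0,0,0,0,0,0,0,0]}' 0.6 ; python3 - <<'E'
from h import *
t=snapshot("top");s=snapshot("side");c=np.zeros((600,800,3),np.uint8)
c[:520,:400]=crop(t,130,145,100,130,4);c[:400,400:800]=crop(s,170,60,100,100,4);cv2.imwrite("pics/d.png",c)
c=np.zeros((600,800,3),np.uint8);c[:480,:400]=crop(t,280,110,100,120,4);c[:480,400:]=crop(s,265,140,100,120,4);cv2.imwrite("pics/e.png",c)
E
```

```text
t: 7.08
tcp_pos: [0.4837, 0.0395, 0.4055]
tool_rot: [-0.131, 0.991, 0.0, 0.002]
force: [0.7, 0.7, 0.0]
gripper_force: 0.0
t: 8.2
tcp_pos: [0.4819, 0.3944, 0.301]
tool_rot: [-0.132, 0.991, -0.001, -0.004]
force: [-0.1, -0.1, 0.4]
finger_gap: 0.599
gripper_force: 0.0
```

View pics/d.png

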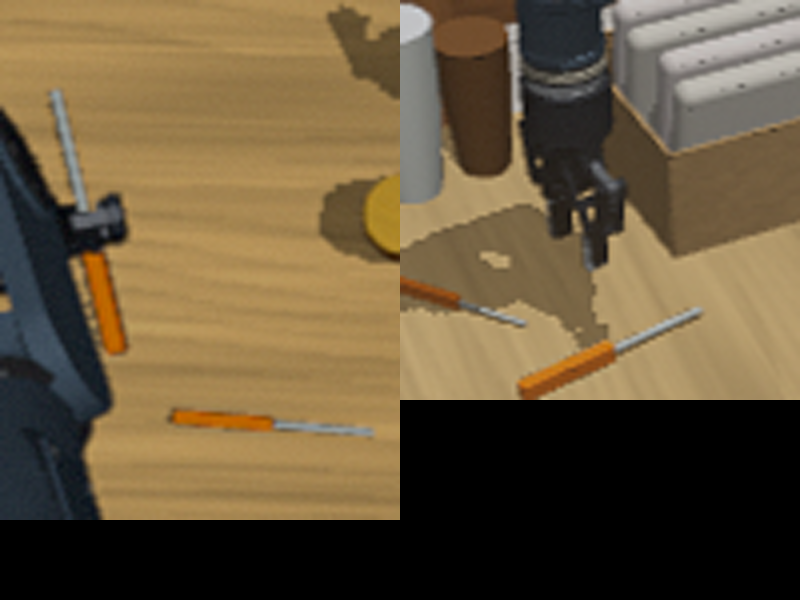

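View pics/e.png

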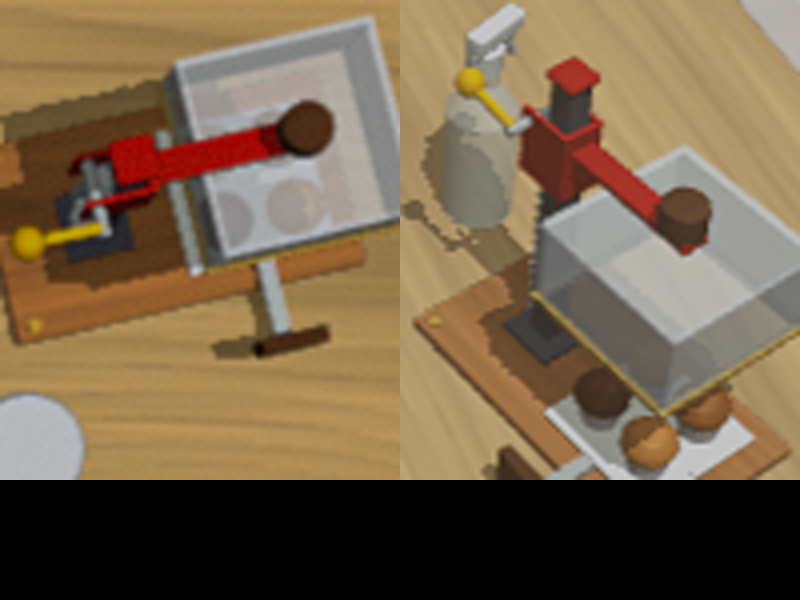

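Tray handle is home in the picture at (290,340): the tray is in under the cover. The hand straddles the large orange rod at about (95,220). Next: descend and grip.

```bash
python3 -m jog '{"linear":[[-2,-2,-40],[0,0,-40],[0,0,-25],[0,0,-18],[0,0,0]],"turn":[0,0,0,0,0]}' 0.6; python3 -m jog '{"linear":[[0,0,0],[0,0,0],[0,0,0],[0,0,0],[0,0,0],[0,0,0]],"turn":[0,0,0,0,0,0]}' 0 100
```

```text
t: 8.93
tcp_pos: [0.4819, 0.3926, 0.1823]
tool_rot: [-0.131, 0.991, 0.0, 0.001]
force: [-0.6, -0.1, 0.4]
finger_gap: 0.598
gripper_force: 0.0
t: 9.68
tcp_pos: [0.4819, 0.3929, 0.1835]
tool_rot: [-0.132, 0.991, 0.001, 0.001]
force: [-0.4, -0.1, 6.6]
finger_gap: 0.129
gripper_force: 98.6
```

```bash
python3 -m jog '{"linear":[[0,0,15],[0,0,45],[0,0,45],[0,0,45],[0,0,47],[-9,-49,0],[-9,-49,0],[-8,-49,0],[-8,-49,0],[-8,-49,0],[-8,-49,0],[-8,-49,0]],"turn":[0,0,0,0,0,0,0,0,0,0,0,0]}' ; python3 -m jog '{"linear":[[-4,-49,0],[-4,-49,0],[0,0,0]],"turn":[0,0,0]}'; python3 - <<'E'
from h import *
t=snapshot("top");s=snapshot("side");c=np.zeros((600,800,3),np.uint8)
c[:600,:400]=crop(t,260,120,80,120,5);c[:600,400:]=crop(s,230,130,80,120,5);cv2.imwrite("pics/f.png",c)
E
```

```text
t: 11.18
tcp_pos: [0.4226, 0.0481, 0.3796]
tool_rot: [-0.132, 0.991, -0.0, 0.001]
force: [1.2, -0.0, -1.4]
finger_gap: 0.126
gripper_force: 98.1
t: 11.55
tcp_pos: [0.4154, -0.0513, 0.3796]
tool_rot: [-0.129, 0.992, -0.001, 0.001]
force: [-0.6, 0.3, -1.0]
finger_gap: 0.122
gripper_force: 98.2
```

View pics/f.png

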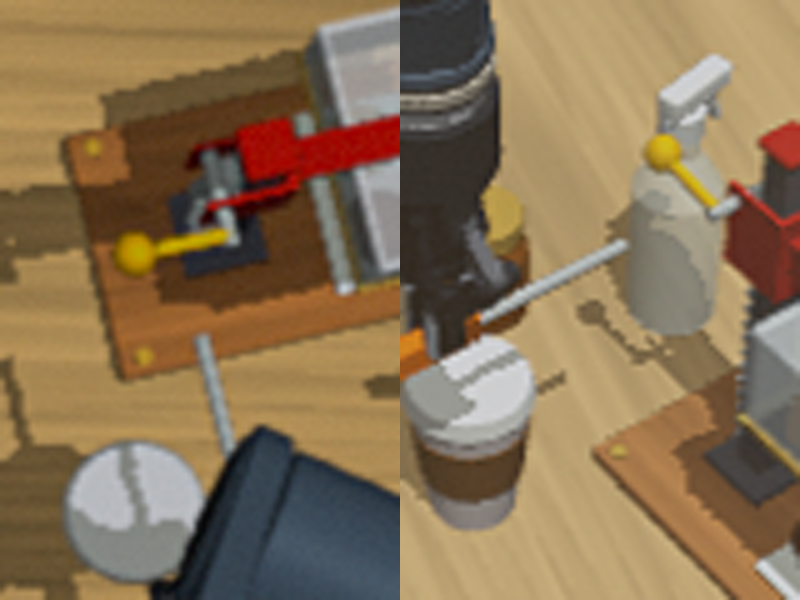

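The picture shows the rod held with its steel tip short of the pawl: tip at (203,340) in the top half and (622,244) in the side half.

```bash
python3 - <<'E'
from m import *
p,e=tri(f((203,340),(260,120),5),f((222,244),(230,130),5));print(p,e)
s=sense();print(s["tcp_pos"],s["tool_rot"])
X=np.array([np.cos(.263),np.sin(.263)]);Y=np.array([-X[1],X[0]]);d=p[:2]-[.6222,-.044];print("stand",d@X,d@Y, "tcp->tip",(p-s["tcp_pos"])[:2]@X,(p-s["tcp_pos"])[:2]@Y,p[2]-s["tcp_pos"][2])
q=tri(f((135,255),(260,120),5),f((262,153),(230,130),5));print(q)
E
```

```text
[ 0.5359 -0.0198  0.2089] 0.00014217877283221602
[ 0.415  -0.0487  0.3792] [-0.1307  0.9914  0.0002  0.0002]
stand -0.07700160383439501 0.04576667510546005 tcp->tip 0.12432630431105472 -0.003622400167657396 -0.17023734192693735
(array([0.575 , 0.0171, 0.2338]), np.float64(3.657353703647406e-05))
```

```bash
python3 -m jog '{"linear":[[-1,3.9,-3],[12.55,3.4,0],[12.55,3.4,0],[12.55,3.4,0],[12.55,3.4,0],[12.55,3.4,0],[0,0,0]],"turn":[0,0,0,0,0,0,0]}'; python3 - <<'E'
from h import *
s=sense();print(s["tcp_pos"])
t=snapshot("top");s=snapshot("side");c=np.zeros((600,800,3),np.uint8)
c[:480,:400]=crop(t,265,130,50,60,8);c[:480,400:]=crop(s,265,140,50,60,8);cv2.imwrite("pics/g.png",c)
E
```

```text
t: 12.52
tcp_pos: [0.4781, -0.0275, 0.3757]
tool_rot: [-0.132, 0.991, -0.0, 0.0]
force: [-0.0, 0.6, -1.3]
finger_gap: 0.123
gripper_force: 98.2
[ 0.47812598 -0.0275293   0.37566933]
```

View pics/g.png

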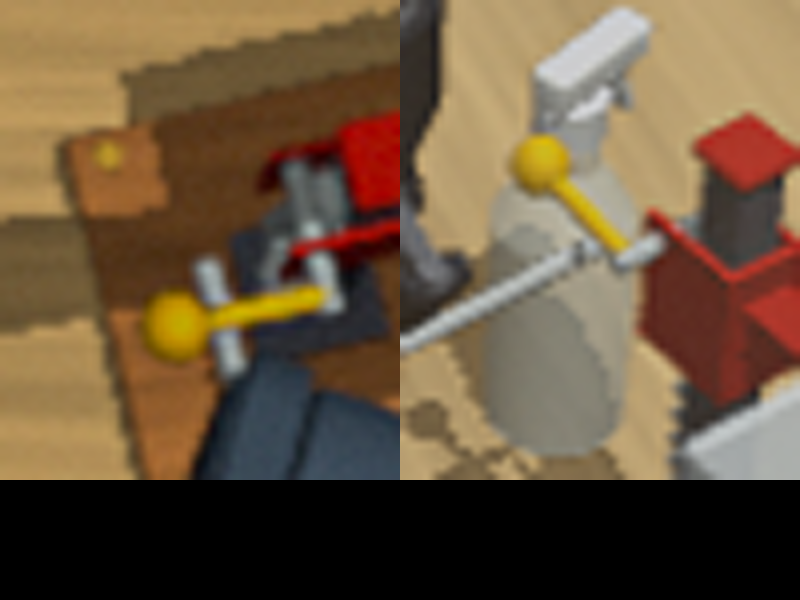

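The rod lies under the tail, but about 36 mm out: it crosses at (220,312) in the top half, with the pivot at (330,297). I'll shift 8 mm inward, then flick.

```bash
python3 -m jog '{"linear":[[2.1,-7.7,0],[0,0.5,7.4],[0,0.5,7.4],[0.4,-1.4,11.5],[1.5,-5.5,10],[1.7,-6.5,5.6],[1.9,-7,3.2],[1.3,-4.9,1],[1.1,-4.2,0],[0.8,-2.9,0],[0,0,0],[0,0,0]],"turn":[0,0,0,0,0,0,0,0,0,0,0,0]}'; python3 - <<'E'
from h import *
t=snapshot("top");s=snapshot("side");c=np.zeros((600,800,3),np.uint8)
c[:480,:400]=crop(t,265,130,50,60,8);c[:480,400:]=crop(s,265,140,50,60,8);cv2.imwrite("pics/h.png",c)
E
```

```text
t: 14.12
tcp_pos: [0.4877, -0.0655, 0.4214]
tool_rot: [-0.132, 0.991, 0.002, -0.0]
force: [0.3, 5.1, -0.3]
finger_gap: 0.125
gripper_force: 98.6
```

View pics/h.png

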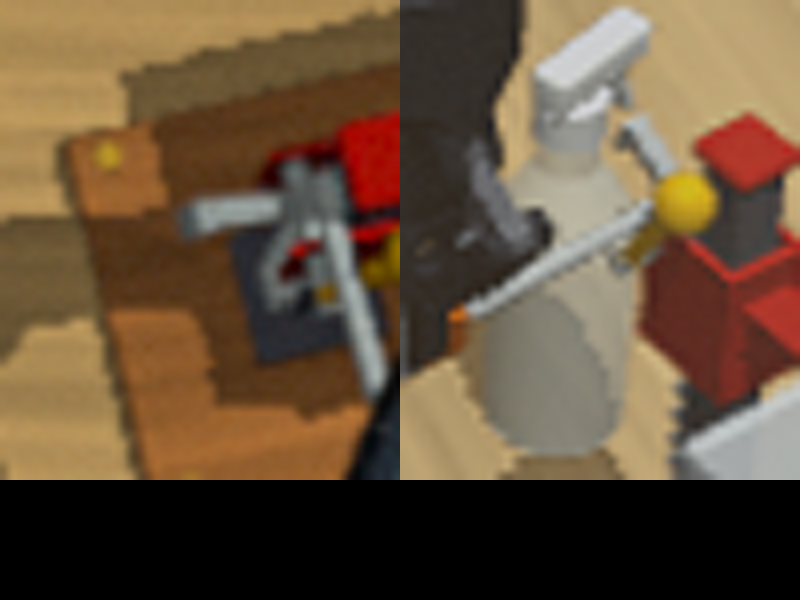

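The tail is thrown over: the ball is now on the -y side, at (685,203) in the side half. I'll back the rod off and check the ball numerically.

```bash
python3 -m jog '{"linear":[[-1.3,4.8,0],[-2.6,9.7,0],[-23,-6,0],[-23,-6,0],[-23,-6,0],[0,50,0],[0,50,0],[0,50,0],[10,50,0],[10,50,0],[10,50,0],[10,50,0]],"turn":[0,0,0,0,0,0,0,0,0,0,0,0]}'; python3 - <<'E'
from m import *
def ball(n,box):
    im=snapshot(n);x,y,w,h=box;c=cv2.cvtColor(im[y:y+h,x:x+w],cv2.COLOR_RGB2HSV);m=cv2.inRange(c,(22,190,110),(32,255,255))
    k,l,st,ce=cv2.connectedComponentsWithStats(m);i=1+np.argmax(st[1:,4]);print(n,st[i],ce[i]+[x,y]);return ce[i]+[x,y]
a=ball("top",(285,130,60,60));b=ball("side",(285,140,60,60));p,e=tri(a,b);print(p,e)
d=p-[.5875,-.0306,.2234];Y=np.array([-.26,.9656]);print("ang",np.arctan2(d[2],d[:2]@Y),np.linalg.norm(d))
E
```

```text
t: 15.72
tcp_pos: [0.4549, 0.2816, 0.4218]
tool_rot: [-0.132, 0.991, -0.0, 0.0]
force: [1.7, -0.4, -0.6]
finger_gap: 0.127
gripper_force: 98.3
top [29 28  8  8 51] [317.4902 161.4314]
side [12 22  7  7 40] [300.075 164.8  ]
[ 0.5947 -0.0553  0.27  ] 0.0004957273716660414
ang 2.074459855368944 0.053184539635387294
```

The pawl angle is 2.07, so it is free at its stop. I'll put the rod back where it lay.

```bash
python3 -m jog '{"linear":[[13,55,0],[14,56,0],[0,0,-50],[0,0,-50],[0,0,-50],[0,0,-50],[0,0,-20],[0,0,-10],[0,0,-4],[0,0,0]],"turn":[0,0,0,0,0,0,0,0,0,0]}'
```

```text
t: 17.08
tcp_pos: [0.4825, 0.3911, 0.1891]
tool_rot: [-0.132, 0.991, 0.0, 0.001]
force: [-0.2, 0.8, -0.6]
finger_gap: 0.123
gripper_force: 98.5
```

```bash
python3 -m jog '{"linear":[[0,0,-3],[0,0,-2],[0,0,0]],"turn":[0,0,0]}';python3 -m jog '{"linear":[[0,0,0],[0,0,0],[0,0,0],[0,0,0],[0,0,0]],"turn":[0,0,0,0,0]}' 0.6;
```

```text
t: 17.45
tcp_pos: [0.4821, 0.391, 0.1835]
tool_rot: [-0.132, 0.991, 0.0, 0.001]
force: [-0.2, 0.5, 2.6]
finger_gap: 0.125
gripper_force: 99.0
t: 18.08
tcp_pos: [0.4819, 0.3908, 0.1828]
tool_rot: [-0.132, 0.991, -0.0, -0.0]
force: [0.1, -0.4, 0.6]
finger_gap: 0.603
gripper_force: 0.0
```

```bash
python3 -m jog '{"linear":[[0,0,20],[0,0,55],[0,0,55],[0,0,55],[0,0,55],[0,0,47],[19,-60.5,0],[19,-60.5,0],[19,-60.5,0],[19,-60.5,0],[19,-60.5,0],[19,-60.5,0]],"turn":[0,0,-1,-1,-1,-1,-1,-1,-1,-1,-1,-1]}'|grep -E "tcp|rot"; python3 -m jog '{"linear":[[19,-60.5,0],[19,-60.5,0],[18,-60.5,0],[0,0,0],[0,0,0],[0,0,0],[0,0,0],[0,0,0],[0,0,0]],"turn":[-1,-1,-1,-1,-1,-1,-1,-1,0]}' 0 40; python3 - <<'E'
from m import *
s=snapshot("side")
# rod: orange blob position
t=snapshot("top");c=cv2.cvtColor(t,cv2.COLOR_RGB2HSV);m=cv2.inRange(c,(8,200,120),(18,255,255));k,l,st,ce=cv2.connectedComponentsWithStats(m)
for i in range(1,k):
    if st[i,4]>30: print(st[i],ce[i],atz("top",*ce[i],.02))
E
```

```text
tcp_pos: [0.5941, 0.0311, 0.4715]
tool_rot: [0.301, 0.954, 0.0, 0.001]
t: 20.7
tcp_pos: [0.6491, -0.1459, 0.4712]
tool_rot: [0.607, 0.794, 0.0, 0.001]
force: [1.2, 0.4, -0.0]
finger_gap: 0.001
gripper_force: 0.0
[150 200  12  34 171] [155.5439 216.5614] [0.4593 0.3834 0.02  ]
[ 87 238  21  18  90] [ 97.2556 246.2333] [0.369  0.5481 0.02  ]
[173 248  25   5  80] [184.925 249.575] [0.3662 0.294  0.02  ]
```

The rod lies on the counter and the hand is aligned. Next I'll lower onto the knob gently.

```bash
python3 -m jog '{"linear":[[3,-8.7,-15],[0,0,-15],[0,0,-8],[0,0,-4],[0,0,-4],[0,0,0]],"turn":[0,0,0,0,0,0]}'|grep -E "tcp|force:"; python3 -m jog '{"linear":[[0,0,-3],[0,0,-3],[0,0,-3],[0,0,-3],[0,0,-3],[0,0,-3]],"turn":[0,0,0,0,0,0]}'|grep -E "t:|tcp|force:"
```

```text
tcp_pos: [0.6526, -0.1547, 0.4237]
force: [0.1, -0.4, 1.9]
gripper_force: 0.0
t: 22.3
tcp_pos: [0.6527, -0.1549, 0.4058]
tool_rot: [0.608, 0.794, 0.0, 0.0]
force: [-0.7, 1.0, 4.8]
gripper_force: 2.0
```

```bash
for i in 1; do python3 -m jog '{"linear":[[0,0,-3.5],[0,0,-3.5],[0,0,-3.5],[0,0,-3.5],[0,0,-3.5],[0,0,-3.5],[0,0,-3.5],[0,0,-3.5],[0,0,-3.5],[0,0,-3.5],[0,0,-3.5],[0,0,-3.5]],"turn":[0,0,0,0,0,0,0,0,0,0,0,0]}'|grep -E "t:|tcp|force:"; done; python3 -m jog '{"linear":[[0,0,-3.5],[0,0,-3.5],[0,0,-3.5],[0,0,-3.5],[0,0,-3.5],[0,0,-3.5],[0,0,-3.5],[0,0,-3.5],[0,0,-3.5],[0,0,-3.5],[0,0,-3.5],[0,0,-3.5]],"turn":[0,0,0,0,0,0,0,0,0,0,0,0]}'|grep -E "t:|tcp|force:"
```

```text
t: 23.8
tcp_pos: [0.6528, -0.1549, 0.3637]
tool_rot: [0.608, 0.794, 0.0, 0.0]
force: [2.2, -0.0, 3.5]
gripper_force: 2.0
t: 25.3
tcp_pos: [0.6526, -0.1549, 0.3216]
tool_rot: [0.608, 0.794, -0.0, 0.0]
force: [3.2, -0.3, 4.3]
gripper_force: 2.0
```

```bash
python3 -m jog '{"linear":[[0,0,-2.5],[0,0,-2.5],[0,0,-2.5],[0,0,-2.5],[0,0,-2.5],[0,0,-2.5],[0,0,-2],[0,0,-2],[0,0,-2],[0,0,-1.5],[0,0,0]],"turn":[0,0,0,0,0,0,0,0,0,0,0]}'|grep -E "t:|tcp|force:"; python3 -m jog '{"linear":[[0,0,-1.5],[0,0,-1.5],[0,0,-1],[0,0,0]],"turn":[0,0,0,0]}'|grep -E "t:|tcp|force:"; python3 -m jog '{"linear":[[0,0,-1],[0,0,-1],[0,0,0]],"turn":[0,0,0]}'|grep -E "t:|tcp|force:"
```

```text
t: 26.68
tcp_pos: [0.6524, -0.1548, 0.2989]
tool_rot: [0.608, 0.794, -0.0, -0.0]
force: [1.7, -1.0, 2.5]
gripper_force: 1.0
t: 27.18
tcp_pos: [0.6524, -0.1548, 0.295]
tool_rot: [0.608, 0.794, -0.0, -0.0]
force: [0.5, -0.9, 1.8]
gripper_force: 1.2
t: 27.55
tcp_pos: [0.6524, -0.1548, 0.2935]
tool_rot: [0.608, 0.794, -0.0, -0.0]
force: [-0.6, -0.8, 5.1]
gripper_force: 2.4
```

```bash
python3 -m jog '{"linear":[[0,0,-1],[0,0,-1],[0,0,0]],"turn":[0,0,0]}'|grep -E "tcp|force:"; python3 -m jog '{"linear":[[0,0,-1],[0,0,0],[0,0,0]],"turn":[0,0,0]}'|grep -E "tcp|force:"
```

```text
tcp_pos: [0.6524, -0.1547, 0.2935]
force: [-4.2, -0.0, 12.8]
gripper_force: 6.6
tcp_pos: [0.6523, -0.1547, 0.2934]
force: [-5.8, 0.1, 17.4]
gripper_force: 8.6
```

The cover has bottomed: force rises with no more travel at knob height 0.120. I'll back off and check everything.

```bash
python3 -m jog '{"linear":[[0,0,3],[0,0,10],[0,0,50],[0,0,50],[0,0,50],[0,0,20],[-50,0,0],[-50,0,0],[-50,0,0],[-40,0,0],[0,0,0]],"turn":[0,0,0,0,0,0,0,0,0,0,0]}'|grep -E "t:|tcp|force:"; python3 - <<'E'
from m import *
t=snapshot("top");s=snapshot("side")
cv2.imwrite("pics/end.png",s[:,:,::-1])
P={"top":t,"side":s}
def blob(n,lo,hi,box):
    x,y,w,h=box;c=cv2.cvtColor(P[n][y:y+h,x:x+w],cv2.COLOR_RGB2HSV);k,l,st,ce=cv2.connectedComponentsWithStats(cv2.inRange(c,lo,hi));i=1+np.argmax(st[1:,4]);return ce[i]+[x,y],st[i]
Y=np.array([-.26,.9656])
ex=np.array([.5875,-.0306,.100])+[*(Y*.05*np.cos(2.1)),.05*np.sin(2.1)]
print("ball expected top/side",proj("top",ex),proj("side",ex))
for n in P:
    u=proj(n,ex);print(n,*blob(n,(22,150,90),(34,255,255),(int(u[0])-12,int(u[1])-12,24,24)))
    k=proj(n,[.6522,-.1546,.12]);print("knob exp",k,*blob(n,(0,60,20),(15,255,110),(int(k[0])-14,int(k[1])-14,28,32)))
# bystanders: compare with first pictures
for n in P:
    a=cv2.resize(cv2.imread(f"pics/{n}0.png"),(512,384),interpolation=cv2.INTER_AREA);d=cv2.absdiff(a,P[n][:,:,::-1]).max(2)
    for nm,p in(("cup",(.4513,.0068,.05)),("jar",(.512,.1603,.04)),("bottle",(.6213,.1162,.1)),("spoon",(.47,-.38,.01))):
        u,v=map(int,proj(n,p));print(n,nm,(d[v-15:v+15,u-15:u+15]>60).mean())
E
```

```text
t: 29.68
tcp_pos: [0.4601, -0.1541, 0.4731]
tool_rot: [0.608, 0.794, -0.0, -0.002]
force: [0.4, -1.3, 0.9]
gripper_force: 0.0
ball expected top/side (np.float64(311.4987740505039), np.float64(168.8447752451329)) (np.float64(296.8864511453376), np.float64(197.98648866652283))
top [310.5818 169.2364] [ 4 10 13  7 55]
knob exp (np.float64(347.1979720049226), np.float64(149.9768200132527)) [345.6277 150.8175] [  4  10  16  12 137]
side [297.5    197.8333] [11 10  6  7 36]
knob exp (np.float64(330.35032970655294), np.float64(222.40184111914635)) [329.     225.6406] [  0  11  21  14 128]
top cup 0.0
top jar 0.0
top bottle 0.02
top spoon 0.8155555555555556
side cup 0.0
side jar 0.15888888888888889
side bottle 0.6188888888888889
side spoon 0.0
```

The pawl and cover match their closed, free positions within about 1–3 px. Each bystander is unchanged in at least one view; the other view's differences are probably the arm in front, and I never moved near the spoon. I'll hand in.

```bash
python3 -c "
from station import *
print(sign_off())"
```

```text
the job is handed in; nothing more can be done
None
```

The job is handed in: tray home, pawl flicked over and free (measured 2.07 rad), cover pressed gently down onto the board, rod back on the counter, and no sign of the bottle, cup, jar or spoon being disturbed, all in about 30 s of the 72 s.

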